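Reload the bench tape dispenser from a crowded hook

ROBOT

A 7-joint arm with a two-finger parallel gripper is mounted at the origin on a cart in front of the work surface, level with it; the furniture and walls round the work are solid. World frame = base frame: x ahead of the robot, y to its left, z up, the work surface at z = 0. Lengths are in mm, angles in rad, forces in N, time in s.
With the tool pointing down it reaches from about 400 to 850 mm from the base axis. Payload 10.4 kg.
Tool frame: the origin (TCP) lies midway between the tips of the shut fingers; the grasp point (between the pads) lies robot.pinch_z behind it (robot.pinch_z is the distance from the TCP to the grasp point, in mm); z points along the fingers, y is the line along which they close (so a half turn about z gives the same grasp; the last joint's range is limited). The gripper opens to 85 mm and grips with 20 to 120 N. Pads are 22 mm wide; open, the fingers measure 114 mm over their backs; the gripper's body (76 mm by 85 mm) begins 54 mm behind the grasp point. The pads swing forward as they close: fully open they stand 13 mm farther back than shut.
Start: joints at [-1.259, 0.332, -0.065, 1.46, 0.022, 1.35, -0.088], TCP at [205.35, 590.324, 231.338] pointing down, gripper open.
Joint ranges: [-2.6, 2.6], [-0.5, 2.12], [-1.47, 1.34], [0.16, 2.42], [-1.27, 4.41], [0.06, 2.06], [-2.6, 2.6]. Speed limits (rad/s): [2.22, 2.22, 2.79, 2.79, 3.14, 3.14, 3.14].

INTERFACE

Orientations are given as a 3x3 rotation matrix whose columns are the frame's x, y, z axes.
In Python, from bench import robot, command_gripper, kinematics, optics, ticket, finder, readout gives the robot as it stands. Calls block until the motion is done:
- robot.reach(position, orientation): joint-space move of the TCP to a pose.
- robot.line_to(position, rot=None, v=150, guard=None): straight line of the TCP; rot=None keeps the orientation; v is the mean speed in mm/s. With guard (N) it stops when the force on the tool has changed by that much, and returns True; else False.
- robot.goto_joints(angles): joint-space move.
- command_gripper(opening, f_grip=None): finger opening in mm; f_grip is the grip in N (None keeps the last); returns when the fingers have stopped.
- robot.dwell(seconds).
- kinematics.inverse_kinematics(position, orientation): joint angles nearest the present ones, or None.
- optics.capture(name): name is "scene" or "top" or "wrist"; returns a dict with "pixels" (420x560x3 uint8, red, green, blue), "camera_matrix" (3x3 intrinsics, pixels), "rvec" (rotation vector, rad) and "tvec" (3), from world to camera coordinates, as OpenCV has them. Camera axes: x right, y down, z forward; pixel columns grow to the right and rows downward; lengths in mm; the calibration is good to about 2 mm. A picture is of the moment at which its call begins. There is no depth.
A pose or a line that the arm cannot do raises robot.MotionError and nothing moves.
- ticket.finish_job(): hands the job in; it is judged then, once.
Trained networks look in the newest picture that a camera, given by its name, has taken for a name from the list of things; names that differ only in an ending like _2 or _b are one class to them, and where a whole thing is asked for, a point or a joint stands for the part that bears it (a point fixed in the world has none). Each returns a list of dicts, best first, with "conf" (0 to 1); they miss things now and then, are a little off and sometimes report something else, mostly with a low value. They report only what shows in the picture. A call takes as long as a camera call.
- finder.outline_of(target, camera): "mask" (420x560 bool, what is visible of it).
- finder.mark_of(target, camera): "point" ([x, y, z] in mm, in the coordinates of the camera as it stood for that picture, good to about 4 mm: a listed point, or the origin of a listed thing).
Readings, each from a call of its own:
- readout.current_time(): time.
- readout.current_joints(): joint angles.
- readout.current_qd(): joint speeds.
- readout.current_effort(): joint torques, N m.
- readout.current_tool_pos(): TCP position.
- readout.current_tcp_rot(): TCP orientation.
- readout.current_ft_force(): force on the tool from outside, world axes, zero at the start.
- readout.current_wrist_torque(): the same for the moment, N m.
- readout.current_grip_width(): finger opening in mm.
- readout.current_finger_force(): force on a finger pad.
Only numpy, scipy, OpenCV 4.12 (cv2) and the standard library are available. Lean on these libraries where they do the work, as an engineer would, in place of code of your own. Each camera call takes 0.05 s, during which the arm holds its last target. There are 200 camera calls.

TASK

The tape dispenser is empty and takes the wide roll of masking tape, which hangs at the back of a crowded hook on the tool panel. First hang the two narrow rolls in front of it on the free hook, then take the wide roll and slide it onto the dispenser's hub, fully home against the flange, and let go. Leave the loose things round about where they lie.

Things in the scene. Friction and masses are not known exactly. Their poses are not given: they have to be found in the camera images.
- hook_full: The crowded hook, left or right: a level steel bar, 8 mm thick, on a grey perforated panel (300 mm wide, top edge 185 mm high) that stands at varying places and angles. Origin on the bar's axis at the panel face, 155 mm up. The bar runs 95 mm along -x of this frame (towards the robot), then turns up; its end reaches 107 mm from the panel and 13 mm above the bar's axis. z up. Fixed.
- hook_spare: The free hook: same shape, frame and height, 150 to 170 mm beside the crowded one on the same panel; empty at the start. Fixed.
- narrow_roll_1: Narrow roll of masking tape, 54 mm outer diameter, 19 mm wide, 32 mm bore with cardboard core. Origin at its centre, x along its axis. It hangs by its bore on the crowded hook, in the middle (its centre 54 to 57 mm from the panel, 12 mm below the bar's axis); about 35 g.
- narrow_roll_2: Narrow roll like the other (54 mm outer diameter, 19 mm wide, 32 mm bore, origin at its centre, x along its axis), hanging outermost on the crowded hook (its centre 80 to 83 mm from the panel).
- wide_roll: Wide roll of masking tape, 60 mm outer diameter, 30 mm wide, 32 mm bore, 50 to 100 g. Origin at its centre, x along its axis. It hangs at the back of the crowded hook, its centre 23 to 26 mm from the panel and 12 mm below the bar's axis. It must be raised inside its bore to pass the bar's upturned end, as must the narrow rolls.
- dispenser: Weighted black bench tape dispenser, fixed. Base 85 by 170 mm, 27 mm high; a steel cutter 63 mm high at its right-hand end, 98 to 112 mm from the hub's axis (-y of this frame). Origin on the worktop straight below the hub's root. The hub points along -x, roughly towards the robot; z up. Behind the hub's flange stands a flat frame 64 mm wide, 117 mm high.
- hub_root (a point): Centre of the face of the hub's flange (47 mm across), on the hub's axis, 85 mm up; axes as the dispenser's. The grey hub runs 40 mm from here along -x: 27 mm thick for 30 mm, then tapering to 15 mm at its nose. With the wide roll fully home its face touches the flange: its centre is then 15 mm along -x and about 2.5 mm below the axis, its bore resting on the hub.
- tape_measure: Yellow and black pocket tape measure, 33 by 71 mm, 62 mm high, standing on the worktop between the panel and the dispenser. Origin under its centre. Bystander.
- spirit_level: Small grey spirit level, 18 by 235 by 40 mm, standing on its edge left of the panel. Origin under its centre. Bystander.
- scissors: Blue-handled scissors, 87 by 199 by 9 mm, lying to the right of the dispenser. Origin under their centre. Bystander.
- screwdriver_small: Small blue screwdriver, 141 mm long, lying to the right of the dispenser. Origin under its centre. Bystander.

How it is judged (in metres and radians):
On the way, in this order (a step that is already met when the one before it is completed fails the run):
1. both narrow rolls hang on the free hook (x of narrow_roll_1 in the frame of hook_spare between -0.096 and -0.006 m and y of narrow_roll_1 in the frame of hook_spare between -0.01 and 0.01 m and z of narrow_roll_1 in the frame of hook_spare between -0.018 and -0.008 m and linear speed of each of narrow_roll_1, narrow_roll_2 below 0.03 m/s and x of narrow_roll_2 in the frame of hook_spare between -0.096 and -0.006 m and y of narrow_roll_2 in the frame of hook_spare between -0.01 and 0.01 m and z of narrow_roll_2 in the frame of hook_spare between -0.018 and -0.008 m), for 0.2 s.
2. the wide roll is home on the dispenser's hub (x of wide_roll in the frame of hub_root between -0.0195 and -0.012 m and y of wide_roll in the frame of hub_root between -0.005 and 0.005 m and z of wide_roll in the frame of hub_root between -0.006 and 0.004 m and angle between the x axis of wide_roll and the x axis of dispenser, either way round below 0.12 rad and linear speed of wide_roll below 0.03 m/s), for 0.2 s.
At the end, for the whole second after the job is handed in: Both narrow rolls hang by their bores on the free hook's straight bar (8 to 18 mm below its axis, 10 mm to either side at most); the wide roll sits on the hub, aligned within 0.12 rad, its centre 12 to 19.5 mm from the flange face (15 when touching); all at rest and released (all of step 1 and all of step 2).
It fails at once if a loose thing lying round about (tape measure, spirit level, scissors or screwdriver) is shifted by more than 25 mm (distance of any of tape_measure, spirit_level, scissors, screwdriver_small from where it was at the start of the episode above 0.025 m).
It also fails if it takes over 69 s, if anything falls off the work surface, if the arm or the gripper's body presses on something with over 40 N, if the wrist force passes 120 N, or if a joint passes its speed limit or range.

## Working session

There is one attempt and no reset: what is moved stays moved. The work goes in short steps, each a Python script; the robot and the scene stay as the last script left them, time stands still between calls to the robot, and variables do not carry over. Pictures are saved under pics/ and viewed, at most 10 in all, crops included, and the job is handed in when it is done.

```bash
ls; mkdir -p pics
cat > h.py <<'E'
import numpy as np, cv2
from bench import robot, command_gripper, kinematics, optics, ticket, finder, readout
def cam(n):
    c=optics.capture(n); R=cv2.Rodrigues(np.array(c["rvec"],float))[0]; t=np.array(c["tvec"],float).ravel()
    return c,R,t
def marks(names,n):
    c,R,t=cam(n); out={}
    for k in names:
        out[k]=[(round(float(m["conf"]),2),np.round(R.T@(np.array(m["point"])-t),1)) for m in finder.mark_of(k,n)]
    return c,out
def save(c,f): cv2.imwrite("pics/"+f,c["pixels"][:,:,::-1])
E
python3 - <<'E'
from h import *
N=["hook_full","hook_spare","narrow_roll_1","wide_roll","dispenser","hub_root","tape_measure","spirit_level","scissors","screwdriver_small"]
ims=[]
for n in ["scene","top"]:
    c,o=marks(N,n); ims.append(c["pixels"])
    print(n, -cv2.Rodrigues(c["rvec"])[0].T@np.array(c["tvec"]).ravel())
    for k in N: print(k,[(a,list(b)) for a,b in o[k][:3]])
    save(c,n+"0.png")
print(robot.pinch_z, readout.current_time(), readout.current_tcp_rot())
E
```

```text
pics
scene [  -7.91318874 1461.24220886  833.71482885]
hook_full [(0.36, [np.float64(594.7), np.float64(179.6), np.float64(152.9)])]
hook_spare [(0.61, [np.float64(571.1), np.float64(347.9), np.float64(157.9)]), (0.41, [np.float64(436.3), np.float64(-528.7), np.float64(3.0)]), (0.3, [np.float64(540.7), np.float64(161.7), np.float64(142.9)])]
narrow_roll_1 [(0.74, [np.float64(432.0), np.float64(13.2), np.float64(3.2)]), (0.58, [np.float64(518.6), np.float64(155.3), np.float64(143.3)]), (0.55, [np.float64(540.1), np.float64(162.7), np.float64(143.0)])]
wide_roll [(0.48, [np.float64(564.8), np.float64(170.9), np.float64(146.5)])]
dispenser [(0.74, [np.float64(505.2), np.float64(-208.5), np.float64(0.2)])]
hub_root [(0.62, [np.float64(504.3), np.float64(-214.6), np.float64(81.7)])]
tape_measure [(0.55, [np.float64(426.8), np.float64(8.7), np.float64(1.2)])]
spirit_level [(0.75, [np.float64(483.3), np.float64(570.1), np.float64(-3.4)])]
scissors []
screwdriver_small [(0.54, [np.float64(433.9), np.float64(-525.8), np.float64(0.7)])]
top [-449.81211683 -304.74581324 1430.22690248]
hook_full []
hook_spare []
narrow_roll_1 []
wide_roll []
dispenser []
hub_root []
tape_measure []
spirit_level []
scissors []
screwdriver_small []
18.700000000000003 1.1 [[-9.44492782e-01  3.28532166e-01  8.56413957e-06]
 [ 3.28532165e-01  9.44492777e-01  1.01912793e-04]
 [ 2.53928625e-05  9.90694923e-05 -9.99999995e-01]]
```

View both.

View pics/scene0.png

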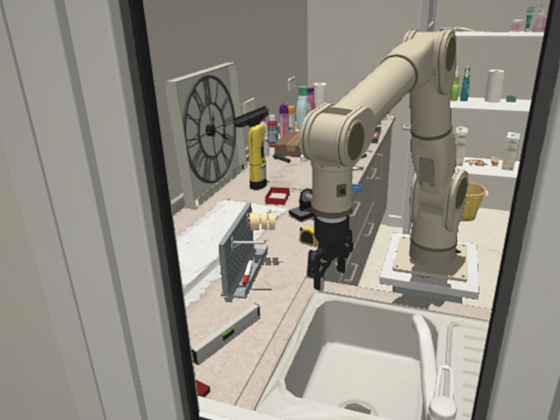

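View pics/top0.png

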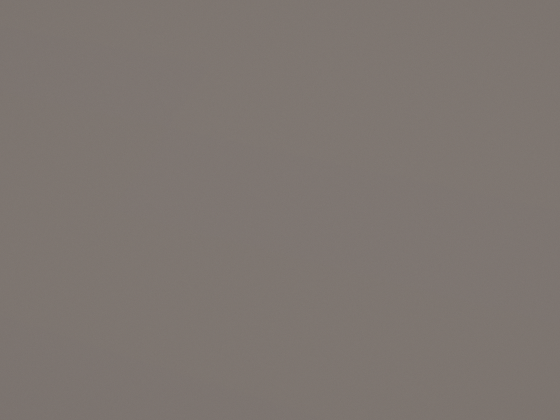

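The scene picture shows the panel around (237,245) with the rolls on the right-hand hook at (262,222) and the free hook at (250,242). The top camera is blocked, so I'll look from the wrist instead.

```bash
cat >> h.py <<'E'
def down(psi):
    c,s=np.cos(psi),np.sin(psi); return np.array([[-c,-s,0],[-s,c,0],[0,0,-1.]])
E
python3 - <<'E'
from h import *
c,R,t=cam("wrist"); T=np.array(readout.current_tcp_rot()); p=np.array(readout.current_tool_pos())
C=-R.T@t; print("cam in tool",T.T@(C-p),"axes",(R@T).T.round(3).tolist(), c["camera_matrix"])
p[2]=380; robot.line_to(p,v=250)
robot.reach([450,255,400],down(0.2))
c,o=marks(["hook_full","hook_spare","narrow_roll_1","wide_roll"],"wrist"); save(c,"w1.png")
for k in o: print(k,[(a,b.tolist()) for a,b in o[k]])
robot.reach([430,-215,330],down(0.))
c,o=marks(["hub_root","dispenser"],"wrist"); save(c,"w2.png"); np.savez("w2.npz",**c)
for k in o: print(k,[(a,b.tolist()) for a,b in o[k]])
print(readout.current_time(),readout.current_tool_pos())
E
```

```text
cam in tool [  71.3702327     0.88636884 -142.16370982] axes [[-0.001, -0.959, -0.284], [1.0, -0.0, -0.001], [0.001, -0.284, 0.959]] [[378.65993386   0.         278.1018855 ]
 [  0.         378.65993386 212.70843845]
 [  0.           0.           1.        ]]
hook_full []
hook_spare []
narrow_roll_1 [(0.86, [514.5, 153.9, 142.7]), (0.76, [543.4, 166.0, 141.2])]
wide_roll [(0.82, [567.4, 171.6, 142.1])]
hub_root [(0.94, [506.0, -208.5, 83.6])]
dispenser [(0.74, [503.3, -212.9, -1.7])]
5.5583 [ 430.54354185 -214.14971454  330.06760211]
```

View pics/w1.png

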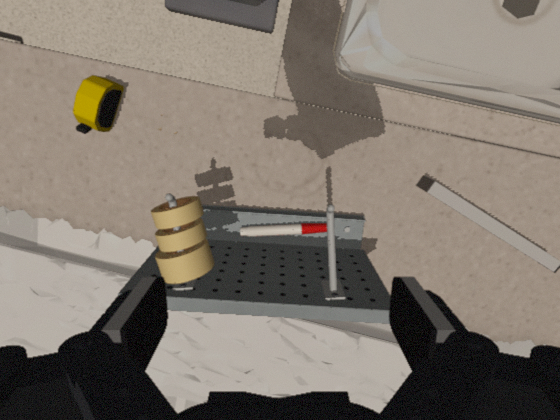

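View pics/w2.png

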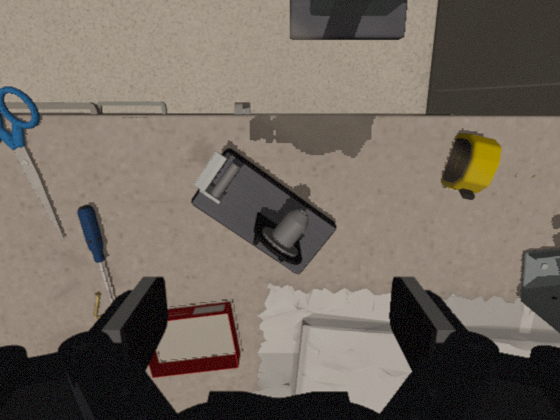

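The w1 picture shows the hook tips at about (168,197) (crowded) and (331,209) (free), the free hook's root at about (334,293), and rolls at (178,212), (181,237) and (186,264). The w2 picture shows the hub nose at (297,217) and the flange at about (280,243), with the dispenser turned about 30°. Next I'll take a closer view of each.

```bash
cat >> h.py <<'E'
def px2w(c,px,z):
    R=cv2.Rodrigues(np.array(c["rvec"],float))[0]; t=np.array(c["tvec"],float).ravel(); C=-R.T@t
    d=R.T@np.linalg.inv(c["camera_matrix"])@np.array([px[0],px[1],1.]); return C+d*(z-C[2])/d[2]
def w2px(c,P):
    return cv2.projectPoints(np.array(P,float).reshape(-1,1,3),np.array(c["rvec"],float),np.array(c["tvec"],float),np.array(c["camera_matrix"]),None)[0].reshape(-1,2)
E
python3 - <<'E'
from h import *
c=dict(np.load("w2.npz"))
a,b=px2w(c,(334,222),27),px2w(c,(232,151),27); d=a-b; psi=np.arctan2(-d[0],d[1]); print("base psi",psi,np.linalg.norm(d))
hub=np.array([506,-208.5]); 
robot.reach([hub[0]+5,hub[1],170],down(psi))
c,o=marks(["hub_root","dispenser"],"wrist"); save(c,"w3.png"); np.savez("w3.npz",**c)
for k in o: print(k,[(a,b.tolist()) for a,b in o[k]])
psi=0.3; f=np.array([np.cos(psi),np.sin(psi)]); 
robot.line_to([480,-150,330],v=300)
s=np.array([570,255])
robot.reach([*(s-f*30),320],down(psi))
c,o=marks(["hook_full","hook_spare","narrow_roll_1","wide_roll"],"wrist"); save(c,"w4.png"); np.savez("w4.npz",**c)
for k in o: print(k,[(a,b.tolist()) for a,b in o[k]])
print(readout.current_time(),readout.current_tool_pos())
E
```

```text
base psi -0.6153628131369808 150.80073504108253
hub_root [(0.58, [505.7, -210.9, 82.5])]
dispenser [(0.82, [500.5, -213.1, -3.1])]
hook_full [(0.88, [591.5, 179.6, 161.0])]
hook_spare [(0.96, [572.8, 345.6, 156.6])]
narrow_roll_1 [(0.89, [515.0, 155.2, 143.9]), (0.79, [542.2, 165.5, 142.9])]
wide_roll [(0.57, [566.9, 173.4, 142.3])]
8.9167 [541.60259429 245.24997353 320.29365936]
```

View pics/w3.png

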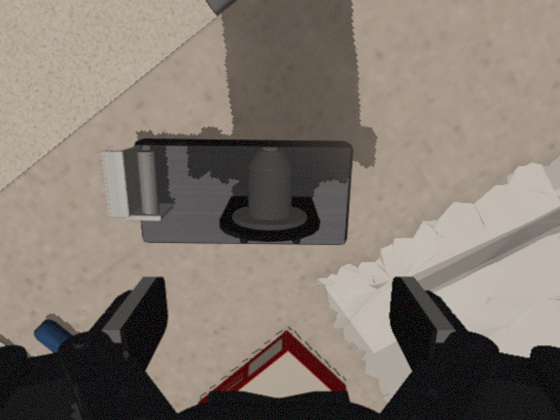

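View pics/w4.png

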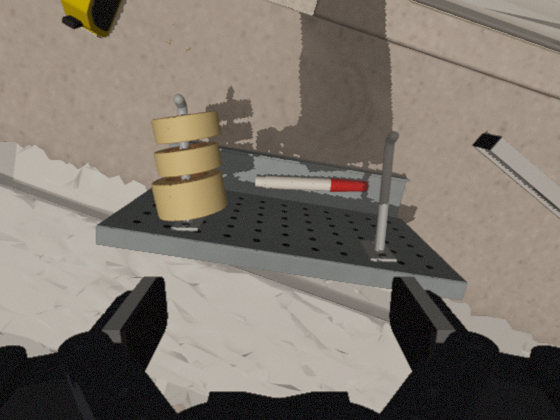

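w3 shows the hub pointing straight up the picture (flange at about (270,215), nose (270,150)), so the yaw is close. w4 shows the free hook from tip (392,137) to root (380,255), and the crowded hook's tip at (180,100) with its root near (186,228).

Run:
```python
from h import *
c=dict(np.load("w4.npz"))
for n,tip,root in [("spare",(392,137),(380,254)),("full",(180,100),(187,226))]:
    for zt in (163,166):
        a=px2w(c,tip,zt);b=px2w(c,root,155);d=b-a;print(n,zt,a.round(1),b.round(1),np.hypot(*d[:2]),np.arctan2(d[1],d[0]))
a=px2w(c,(97,228),185);b=px2w(c,(465,282),185);d=b-a;print("front-top edge",np.linalg.norm(d),np.arctan2(-d[0],d[1]))
a=px2w(c,(97,243),180);b=px2w(c,(465,296),180);d=b-a;print(np.linalg.norm(d),np.arctan2(-d[0],d[1]))
# refine dispenser: base top corners & hub
c=dict(np.load("w3.npz"))
P=[px2w(c,p,27) for p in [(351,142),(142,143)]];d=P[0]-P[1];print("disp",np.linalg.norm(d),np.arctan2(-d[0],d[1]))
P=[px2w(c,p,27) for p in [(348,244),(142,242)]];d=P[0]-P[1];print("disp",np.linalg.norm(d),np.arctan2(-d[0],d[1]))
g=c["pixels"].astype(int).sum(2)
for r in (165,180,195,205): print(r,g[r,235:312:1].tolist())
```

```text
spare 163 [474.5 315.9 163. ] [571.6 346.  155. ] 101.61716289017471 0.30038704187146553
spare 166 [474.5 315.  166. ] [571.6 346.  155. ] 101.9002467467239 0.3090607323829699
full 163 [495.6 151.8 163. ] [595.7 178.5 155. ] 103.51591518888416 0.26043325092802416
full 166 [495.4 152.5 166. ] [595.7 178.5 155. ] 103.54323683999499 0.2532107432306338
front-top edge 294.97046172842226 0.1389754154061804
303.80229075375064 0.14007618615562717
disp 156.2049973264413 -0.6090668035717077
disp 166.37048338437418 -0.6240115864052569
165 [137, 144, 147, 142, 141, 136, 144, 143, 147, 136, 146, 150, 148, 159, 149, 170, 163, 175, 171, 190, 184, 198, 203, 187, 179, 203, 196, 192, 208, 187, 210, 208, 202, 208, 216, 197, 205, 196, 190, 202, 192, 211, 195, 198, 207, 191, 192, 186, 190, 184, 176, 182, 174, 161, 164, 167, 152, 153, 140, 126, 148, 161, 152, 132, 155, 147, 160, 161, 146, 173, 155, 148, 153, 158, 165, 147, 147]
180 [232, 248, 254, 215, 149, 144, 126, 156, 141, 136, 151, 142, 149, 164, 168, 161, 167, 168, 197, 185, 177, 179, 194, 198, 189, 180, 186, 197, 199, 201, 203, 209, 203, 205, 216, 
[... 250 characters left out ...]
127, 123, 123, 118, 125, 126, 126, 146, 177, 176, 175, 169, 184, 186, 205, 187, 188, 191, 197, 195, 205, 197, 209, 201, 200, 206, 205, 195, 213, 200, 190, 214, 202, 187, 207, 201, 198, 192, 203, 187, 196, 185, 179, 178, 181, 166, 184, 146, 163, 128, 134, 140, 141, 151, 141, 153, 139, 153, 155, 151, 143, 149, 145, 155, 122, 151, 142, 142, 151, 139]
205 [9, 42, 60, 6, 7, 24, 25, 35, 35, 32, 18, 67, 53, 104, 153, 166, 185, 183, 178, 185, 195, 200, 190, 191, 193, 196, 211, 211, 213, 209, 192, 201, 209, 204, 206, 209, 209, 210, 201, 191, 203, 191, 194, 198, 201, 186, 187, 186, 194, 181, 187, 160, 173, 156, 154, 137, 104, 59, 46, 4, 74, 19, 19, 9, 10, 80, 30, 35, 3, 15, 39, 34, 52, 18, 34, 72, 16]
```

```bash
cat >> h.py <<'E'
FULL=(np.array([594.,179.]),0.30); SPARE=(np.array([572.,346.]),0.30)
def at(h,x,z,y=0):
    c,s=np.cos(h[1]),np.sin(h[1]); return [h[0][0]+c*x-s*y, h[0][1]+s*x+c*y, z]
ZG=121; OUT=-140; LIFT=16.5
def pick(x,force=30):
    R=down(FULL[1])
    robot.line_to(at(FULL,x,ZG),R,v=150); command_gripper(20,force); w=readout.current_grip_width()
    robot.line_to(at(FULL,x,ZG+LIFT),v=60); f0=readout.current_ft_force()
    hit=robot.line_to(at(FULL,OUT,ZG+LIFT),v=120,guard=8)
    print("w",w,readout.current_grip_width(),"hit",hit,f0,readout.current_ft_force()); return hit
def hang(x):
    R=down(SPARE[1])
    robot.line_to(at(SPARE,OUT,ZG+LIFT),R,v=250)
    hit=robot.line_to(at(SPARE,x,ZG+LIFT),v=120,guard=8); print("in hit",hit,readout.current_tool_pos())
    if hit: return hit
    print("down",robot.line_to(at(SPARE,x,ZG-3),v=50,guard=6),readout.current_tool_pos()); 
    command_gripper(85); robot.line_to(at(SPARE,x,225),v=200)
E
python3 - <<'E'
from h import *
command_gripper(85)
robot.line_to(at(FULL,-82.5,225),down(.3),v=250)
if not pick(-82.5):
    robot.line_to(at(SPARE,OUT,ZG+LIFT),v=250)
c,o=marks(["narrow_roll_1","hook_spare"],"wrist"); save(c,"w5.png")
for k in o: print(k,[(a,b.tolist()) for a,b in o[k]])
print(readout.current_time(),readout.current_tool_pos())
E
```

```text
w 53.67226805915372 53.25669458165996 hit False [ 0.21854366 -0.3124922  -0.26868828] [-0.40161944 -0.25653275 -0.1308964 ]
narrow_roll_1 [(0.98, [435.0, 298.8, 156.7])]
hook_spare []
13.0917 [438.98291228 302.81135212 137.61668464]
```

View pics/w5.png

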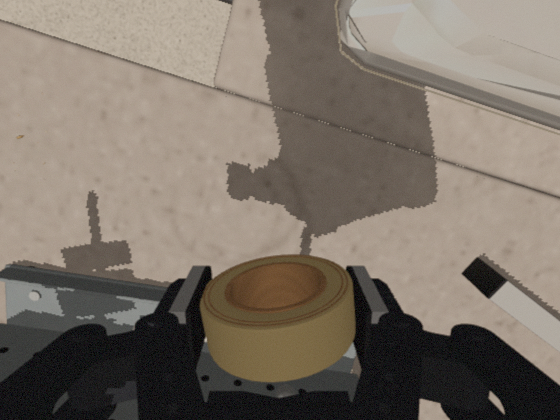

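The w5 picture shows the outer roll held squarely between the fingers, centred at about (279,310). Next I'll hang it and move the second one.

Run:
```python
from h import *
if not hang(-42):
    c,o=marks(["narrow_roll_1"],"wrist"); save(c,"w6.png"); print(o)
    robot.line_to(at(FULL,-56,225),v=250)
    if not pick(-56):
        hang(-73)
        robot.line_to(at((np.array([583.,262]),.3),-60,300),v=250)
        c,o=marks(["narrow_roll_1","wide_roll"],"wrist"); save(c,"w7.png"); print(o)
print(readout.current_time(),readout.current_tool_pos())
```

```text
in hit False [531.43342297 333.49454953 137.38291776]
down True [531.75495829 333.93700421 121.37361842]
{'narrow_roll_1': [(0.76, array([527.2, 331.5, 140.8]))]}
w 53.57345197078284 53.73496264603824 hit False [-0.02776828  0.20883847 -1.42828982] [ 0.30545553 -0.57865774 -0.72444179]
in hit False [502.00703773 323.66709315 137.34609495]
down True [502.05787896 324.77602924 121.4294868 ]
{'narrow_roll_1': [(0.85, array([500.9, 325.1, 140. ])), (0.58, array([529.7, 332.3, 141.6]))], 'wide_roll': [(0.9, array([570.9, 174.1, 139.5]))]}
22.9583 [524.56937064 245.62521568 298.28913289]
```

View pics/w7.png

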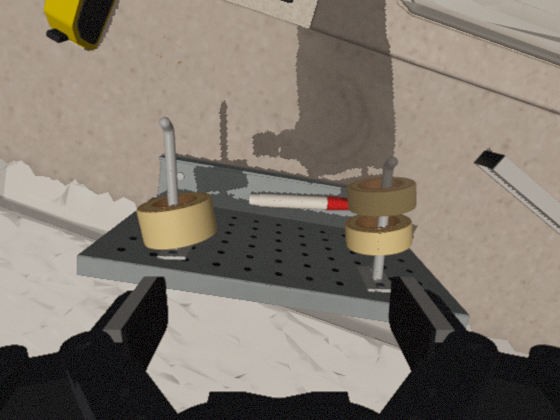

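The w7 picture shows both narrow rolls hanging on the free hook at (381,195) and (379,233), and the wide roll alone at (178,218). Now for the wide roll.

Run:
```python
from h import *
w3=dict(np.load("w3.npz"))
psi=-0.615; ex=np.array([np.cos(psi),np.sin(psi)]); ey=np.array([-ex[1],ex[0]])
m=np.array([505.9,-209.7]); q=px2w(w3,(269.8,190),85)[:2]
root=m+ey*((q-m)@ey); print("lateral mark vs px",(q-m)@ey,"root",root); np.save("root.npy",root)
HUB=(root,psi)
robot.line_to(at(FULL,-24.5,225),down(.3),v=250)
if not pick(-24.5,45):
    robot.reach(at(HUB,-95,150),down(psi))
    robot.line_to(at(HUB,-85,62),v=150)
    c,o=marks(["wide_roll","hub_root","dispenser"],"wrist"); save(c,"w8.png"); np.savez("w8.npz",**c)
    for k in o: print(k,[(a,b.tolist()) for a,b in o[k]])
    print(w2px(c,[at(HUB,-40,85),at(HUB,0,85),at(HUB,-30,85,13.5),at(HUB,-30,85,-13.5)]).round(1).tolist())
print(readout.current_time(),readout.current_tool_pos(),readout.current_ft_force())
```

```text
lateral mark vs px -0.469608113744664 root [ 505.6290556  -210.08356344]
w 60.04054293937905 59.73690470533877 hit False [-0.03299965 -0.53538491 -1.21160723] [ 0.30269968 -0.35434085 -0.44911372]
wide_roll [(0.87, [435.0, -159.8, 80.2])]
hub_root []
dispenser []
[[274.6, 411.4], [274.9, 488.4], [308.6, 431.7], [240.8, 431.7]]
28.375 [ 436.84288067 -160.85005771   62.77196201] [-0.69519326  0.23604277 -0.48605419]
```

View pics/w8.png

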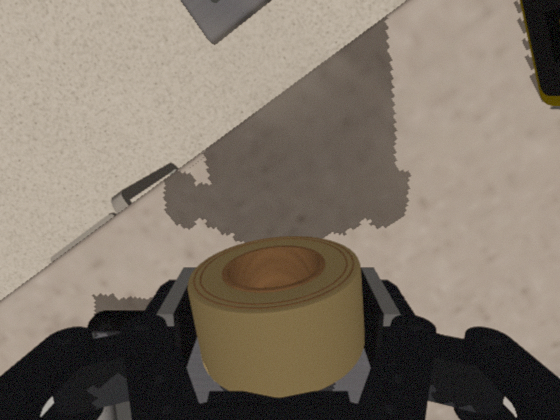

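The w8 picture shows the wide roll held upright, spanning columns 190 to 362 with its centre at about 276. The hub axis projects to column 275, so they line up. I'll slide it on with a guard.

Run:
```python
from h import *
root=np.load("root.npy"); psi=-0.615; HUB=(root,psi); Rt=down(psi)
def rel():
    p=np.array(readout.current_tool_pos()); d=p[:2]-root; c,s=np.cos(psi),np.sin(psi)
    F=np.array(readout.current_ft_force()); return np.round([c*d[0]+s*d[1],-s*d[0]+c*d[1],p[2], c*F[0]+s*F[1],-s*F[0]+c*F[1],F[2]],1)
print(rel())
for x in (-45,-35,-28,-20,-10):
    h=robot.line_to(at(HUB,x,62),v=50,guard=12); print(x,h,rel())
    if h: break
print(readout.current_wrist_torque(),readout.current_time())
```

```text
[-84.6   0.5  62.8  -0.7  -0.2  -0.5]
-45 False [-45.   -0.5  62.   -1.2  -3.1   0.8]
-35 False [-34.6  -0.6  62.3  -0.1  -5.5   4.3]
-28 False [-27.9  -0.5  62.2  -1.9  -4.9   4.7]
-20 False [-19.9  -0.4  62.3  -2.7  -4.1   5.8]
-10 True [-15.2  -0.7  62.3   2.4  -0.8   4.5]
[-0.35854933 -0.23541311 -0.02111692] 30.4833
```

Run:
```python
from h import *
root=np.load("root.npy"); psi=-0.615; HUB=(root,psi)
print(robot.line_to(at(HUB,-12,61),v=30,guard=15),readout.current_tool_pos(),readout.current_ft_force())
command_gripper(85); robot.dwell(.3)
robot.line_to(at(HUB,-14,190),v=200); robot.line_to(at(HUB,-5,190),v=100)
c,o=marks(["wide_roll","hub_root","dispenser"],"wrist"); save(c,"w9.png")
for k in o: print(k,[(a,b.tolist()) for a,b in o[k]])
print(at(HUB,-15,82.5),readout.current_time())
```

```text
True [ 494.25721471 -202.79022165   61.95766738] [-1.52387529  0.84184971  8.1092367 ]
wide_roll [(0.6, [490.8, -201.1, 82.1]), (0.39, [508.2, -209.3, 85.1])]
hub_root [(0.7, [506.2, -209.0, 84.2])]
dispenser []
[np.float64(493.3774538931283), np.float64(-201.42918560347485), 82.5] 32.6167
```

View pics/w9.png

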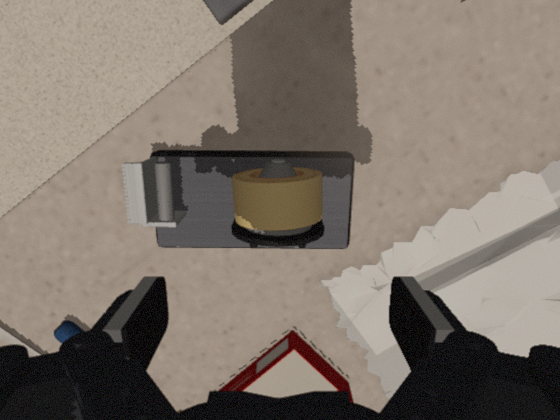

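The w9 picture shows the roll on the hub at (278,200), with the nose protruding at about (278,165) and a grey flange sliver at about row 230. I'll check the gap by comparing against projections, and push home from the front if needed.

Run:
```python
from h import *
root=np.load("root.npy"); psi=-0.615; HUB=(root,psi)
c,R,t=cam("wrist"); p=c["pixels"].astype(int)
for k,P in dict(nose_top=at(HUB,-40,92.5),rollfront_top=at(HUB,-30,112.5),rollback_top=at(HUB,0,112.5),rollback_top_if4=at(HUB,-4,112.5),flange_side=at(HUB,0,85,23.5),flange_top=at(HUB,0,108.5)).items(): print(k,w2px(c,P)[0].round(1))
for col in (262,278,294): print(col,[(r,p[r,col].tolist()) for r in range(158,250,3)])
```

```text
nose_top [277.1 162.3]
rollfront_top [277.  184.2]
rollback_top [277.2 232.3]
rollback_top_if4 [277.1 226.1]
flange_side [311.8 219. ]
flange_top [277.2 230.2]
262 [(158, [49, 44, 48]), (161, [46, 45, 46]), (164, [44, 45, 45]), (167, [51, 44, 50]), (170, [54, 51, 46]), (173, [58, 58, 57]), (176, [59, 57, 56]), (179, [92, 72, 47]), (182, [93, 75, 52]), (185, [115, 98, 64]), (188, [117, 100, 64]), (191, [112, 96, 63]), (194, [116, 100, 68]), (197, [115, 98, 64]), (200, [114, 97, 64]), (203, [111, 92, 58]), (206, [114, 95, 62]), (209, [116, 98, 62]), (212, [112, 98, 64]), (215, [110, 97, 63]), (218, [111, 95, 63]), (221, [116, 99, 66]), (224, [111, 93, 62]), (227, [114, 95, 65]), (230, [97, 92, 86]), (233, [73, 71, 67]), (236, [19, 18, 14]), (239, [3, 15, 8]), (242, [28, 25, 23]), (245, [76, 75, 75]), (248, [147, 134, 121])]
278 [(158, [58, 56, 58]), (161, [88, 85, 81]), (164, [62, 63, 57]), (167, [69, 62, 62]), (170, [71, 68, 63]), (173, [68, 63, 59]), (176, [71, 64, 62]), (179, [91, 72, 46]), (182, [102, 84, 56]), (185, [114, 100, 66]), (188, [116, 99, 67]), (191, [112, 98, 62]), (194
[... 386 characters left out ...]
 (248, [148, 136, 123])]
294 [(158, [52, 45, 43]), (161, [45, 45, 43]), (164, [45, 43, 44]), (167, [85, 69, 48]), (170, [85, 68, 51]), (173, [60, 55, 51]), (176, [85, 60, 38]), (179, [87, 62, 40]), (182, [112, 94, 62]), (185, [113, 96, 62]), (188, [114, 98, 65]), (191, [112, 97, 64]), (194, [112, 93, 63]), (197, [114, 95, 64]), (200, [112, 93, 63]), (203, [111, 96, 62]), (206, [115, 101, 67]), (209, [112, 95, 63]), (212, [115, 101, 69]), (215, [111, 96, 61]), (218, [113, 95, 63]), (221, [116, 99, 68]), (224, [110, 91, 59]), (227, [110, 93, 59]), (230, [65, 62, 61]), (233, [47, 44, 40]), (236, [10, 6, 14]), (239, [21, 19, 15]), (242, [21, 21, 22]), (245, [86, 79, 83]), (248, [151, 137, 124])]
```

Run:
```python
from h import *
robot.dwell(.3); print(ticket.finish_job())
```

```text
the job is handed in; nothing more can be done
None
```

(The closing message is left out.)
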